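# Pack the toy truck set

### The job

Pack the toy set into the wooden tray: the red truck flat on its wheels in the bay with the red liner, the blue truck likewise in the blue bay, and the yellow ball in the yellow bay. The ball is shut in under the wires of its curved run, so push it round slowly until it drops into the hole at the open end, then lift it out there. Leave the two cars and the paint tin where they are.

Things in the scene. Friction and masses are not known exactly. Their poses are not given: they have to be found in the camera images.
- truck_red_center (a point): (mm) Red toy truck, 84 long (x, cab at +x), 36 wide (y), 46 high, 0.11 kg, loose: tall box body with a white roof panel from x = -42 to +14, flat sides 36 apart from 18 above ground up; lower cab, 40 high, in front; black wheels that do not turn. The point is its centre, 23 above its ground, where a grip across y takes the box body. Starts standing in one of 4 spots, x within 0.4 rad of world x.
- truck_blue_center (a point): (mm) Blue toy truck, 84 long (x, cab at +x), 36 wide (y), 46 high, 0.11 kg, loose: tall box body with a white roof panel from x = -42 to +14, flat sides 36 apart from 18 above ground up; lower cab, 40 high, in front; black wheels that do not turn. The point is its centre, 23 above its ground, where a grip across y takes the box body. Starts standing in one of 4 spots, x within 0.4 rad of world x.
- ball_center (a point): (mm) Yellow ball, 48 in diameter, 0.045 kg, rolls freely; the point is its centre. Starts in the run's last straight (run frame y -85 to -125), centre 38 above table, kept in by two 6 thick guard wires over the run, centres 54 above table, 40 clear slot between: shut fingers reach down behind the ball. Wires end 58 short of the hole; their posts stand up to 34 either side of the centre line.
- run_exit (a point): (mm) Centre of the 22 square exit hole in the floor (14 above table) of the slick fixed wood run. Centre line from here: 30 along +x, quarter circle R 80 about (30,-80) to (110,-80), then -y to an end board 60 high at y -200. Floor 44 wide; edge curbs 6 high, 4 thick. Pushed at 0.1 m/s or less the ball drops in, rests 35 above table (its centre), free to grip all round. End stop 26 high at x -50.
- car_red_center (a point): (mm) Red toy saloon car, a look-alike that stays where it is: low, 82 long (x), 36 wide, 38 high, with a short black cabin and small coloured roof in the middle. The point is its centre, 19 above the ground. Loose, in one of the same 4 spots, which are about 120 apart in y and 150 in x.
- car_blue_center (a point): (mm) Blue toy saloon car, a look-alike that stays where it is: low, 82 long (x), 36 wide, 38 high, with a short black cabin and small coloured roof in the middle. The point is its centre, 19 above the ground. Loose, in one of the same 4 spots, which are about 120 apart in y and 150 in x.
- liner_red: (mm) Red liner sheet, 99 x 84 x 2, fixed on the floor of one bay of the fixed wooden tray. Origin: bay centre, 5 above table (sheet top 7). x: along the bay, roughly away from the robot; y: across. Three bays side by side in y, 95 apart, each 105 (x) by 90 (y) inside; walls and dividers 5 thick, tops 18 above table. Which bay has which colour varies.
- liner_blue: (mm) Blue liner sheet, 99 x 84 x 2, fixed on the floor of one bay of the fixed wooden tray. Origin: bay centre, 5 above table (sheet top 7). x: along the bay, roughly away from the robot; y: across. Three bays side by side in y, 95 apart, each 105 (x) by 90 (y) inside; walls and dividers 5 thick, tops 18 above table. Which bay has which colour varies.
- liner_yellow: (mm) Yellow liner sheet, 99 x 84 x 2, fixed on the floor of one bay of the fixed wooden tray. Origin: bay centre, 5 above table (sheet top 7). x: along the bay, roughly away from the robot; y: across. Three bays side by side in y, 95 apart, each 105 (x) by 90 (y) inside; walls and dividers 5 thick, tops 18 above table. Which bay has which colour varies.
- paint_tin: (mm) Paint tin with a green label, 64 in diameter, 70 high, a bystander standing loose beyond the toys; its origin is the centre of its underside.
Mind the look-alikes: they are no part of the job. Of the things like the part that bears ball_center, leave any that is pink; of the rest the larger one is meant. Leave any green look-alike of the part that bears truck_red_center alone.

How it is judged:
On the way:
1. the ball lies in the exit hole of its run (horizontal distance between ball_center and run_exit below 0.01 m and height (world z) of ball_center below 0.045 m), for 0.1 s.
At the end, for the whole second after the job is handed in: Each truck upright (0.12 rad) on the tray floor (centre below 36 mm), centre within 30 mm of its own colour's liner centre; ball in the yellow bay (within 42 mm of centre, its centre below 37 mm); all three at rest; cars and paint tin within 20 mm of their start (horizontal distance between truck_red_center and liner_red below 0.03 m and height (world z) of each of truck_red_center, truck_blue_center below 0.036 m and angle between each of truck_red_center, truck_blue_center's own z axis and vertical below 0.12 rad and linear speed of each of truck_red, truck_blue below 0.02 m/s and horizontal distance between truck_blue_center and liner_blue below 0.03 m and horizontal distance between ball_center and liner_yellow below 0.042 m and height (world z) of ball_center below 0.037 m and linear speed of ball below 0.03 m/s and distance of each of car_red_center, car_blue_center, paint_tin from where it was at the start of the episode below 0.02 m); the robot touches nothing.
It fails at once if a car or the paint tin is moved by more than 20 mm (distance of any of car_red_center, car_blue_center, paint_tin from where it was at the start of the episode above 0.02 m).
It also fails if it takes over 104 s, if anything falls off the work surface, if the arm or the gripper's body presses on something with over 40 N, if the wrist force passes 120 N, or if a joint passes its speed limit or range.

### The arm

A 6-joint arm with a two-finger parallel gripper is mounted at the origin on the work surface. World frame = base frame: x ahead of the robot, y to its left, z up, the work surface at z = 0. Lengths are in m, angles in rad, forces in N, time in s.
With the tool pointing down it reaches from about 0.275 to 0.875 m from the base axis. Payload 12.5 kg.
Tool frame: the origin (TCP) lies on the centre line of the jaws, within the pads' length; the fingertips stand r.finger_overhang ahead of it and the grasp point (between the pads) lies 3 mm ahead of it (r.finger_overhang is the distance from the TCP to the fingertips, in m); z points along the fingers, y is the line along which they close (so a half turn about z gives the same grasp; the last joint's range is limited). The gripper opens to 85 mm and grips with 20 to 120 N. Pads are 22 mm wide; open, the fingers measure 114 mm over their backs; the gripper's body (76 mm by 85 mm) begins 54 mm behind the grasp point. The pads swing forward as they close: fully open they stand 13 mm farther back than shut.
Start: joints at [1.167, 0.351, 1.652, -0, 1.139, -0.085], TCP at [0.172, 0.522, 0.253] pointing down, gripper open.
Joint ranges: [-2.75, 2.75], [-0.79, 2.1], [0.01, 2.65], [-1.57, 4.71], [0.07, 3.14], [-2.87, 2.87]. Speed limits (rad/s): [2.22, 2.22, 2.79, 3.14, 3.14, 3.14].

### API

Orientations are given as a unit quaternion [x, y, z, w].
In Python, from cell import r, optics gives the robot as it stands. The module is installed in compiled form; this text tells all that it offers. Calls block until the motion is done:
- r.move_to(position, orientation): joint-space move of the TCP to a pose.
- r.move_linear(position, rot=None, vel=0.15): straight line of the TCP; rot=None keeps the orientation; vel is the mean speed in m/s.
- r.set_joints(angles): joint-space move.
- r.set_gripper(opening, squeeze=None): opening from 0.0 (shut) to 1.0 (fully open); squeeze is the grip in N (None keeps the last); returns when the fingers have stopped.
- r.sleep(seconds).
- r.inverse_kinematics(position, orientation): joint angles nearest the present ones, or None.
- optics.get_image(name): name is "side" or "top" or "wrist"; returns a dict with "pixels" (420x560x3 uint8, red, green, blue), "depth" (420x560 float32, m along the optical axis (not along the pixel's ray), 0 where there is no reading), "fx", "fy", "cx", "cy" (pixels), "camera_from_world" (4x4, takes a point from world to camera coordinates); the wrist camera has in their place "mount" (4x4, takes a point from camera to tool coordinates, whose origin is the TCP and whose axes are the flange's). Camera axes: x right, y down, z forward; pixel columns grow to the right and rows downward; lengths in m; the calibration is good to about 2 mm. A picture is of the moment at which its call begins: read the wrist's pose just before it.
A pose or a line that the arm cannot do raises r.PlanningError and nothing moves.
- r.hand_in(): hands the job in; it is judged then, once.
Readings, each from a call of its own:
- r.current_t(): time.
- r.current_q(): joint angles.
- r.current_qvel(): joint speeds.
- r.current_effort(): joint torques, N m.
- r.current_tool_pos(): TCP position.
- r.current_ee_rot(): TCP orientation.
- r.current_contact_force(): force on the tool from outside, world axes, zero at the start.
- r.current_torque(): the same for the moment, N m.
- r.current_opening(): opening from 0.0 (shut) to 1.0 (fully open).
- r.current_finger_force(): force on a finger pad.
Only numpy, scipy, OpenCV 4.12 (cv2) and the standard library are available. Lean on these libraries where they do the work, as an engineer would, in place of code of your own. Each camera call takes 0.05 s, during which the arm holds its last target. There are 200 camera calls.

## Working session

There is one attempt and no reset: what is moved stays moved. The work goes in short steps, each a Python script; the robot and the scene stay as the last script left them, time stands still between calls to the robot, and variables do not carry over. Pictures are saved under pics/ and viewed, at most 14 in all, crops included, and the job is handed in when it is done.

```bash
mkdir -p pics; cat > h.py <<'E'
import numpy as np, cv2
from cell import r, optics
from scipy.spatial.transform import Rotation as R
def snap(n,f):
    d=optics.get_image(n); cv2.imwrite(f'pics/{f}.png',cv2.cvtColor(d['pixels'],cv2.COLOR_RGB2BGR)); np.savez(f'pics/{f}.npz',**d); return d
def cloud(d,T=None):
    z=d['depth']; v,u=np.mgrid[:z.shape[0],:z.shape[1]]
    P=np.stack([(u-d['cx'])/d['fx']*z,(v-d['cy'])/d['fy']*z,z],-1)
    M=np.linalg.inv(d['camera_from_world']) if T is None else T
    return P@M[:3,:3].T+M[:3,3]
E
python3 - <<'E'
from h import *
print(r.finger_overhang,r.current_ee_rot(),r.current_tool_pos(),r.current_t())
for n in('top','side'):
    d=snap(n,n+'0'); print(n,d['fx'],d['camera_from_world'].round(3).tolist())
E
```

```text
0.022 [ 1.58720343e-01  9.87323393e-01 -5.92607323e-04 -1.36342523e-04] [0.17223689 0.52199819 0.25274554] 0.0
top 435.0008675121888 [[0.009, -1.0, -0.011, 0.023], [-0.998, -0.008, -0.068, 0.522], [0.068, 0.011, -0.998, 1.061], [0.0, 0.0, 0.0, 1.0]]
side 402.4605132780237 [[0.685, -0.728, 0.008, -0.347], [-0.482, -0.462, -0.745, 0.321], [0.546, 0.507, -0.667, 0.67], [0.0, 0.0, 0.0, 1.0]]
```

View pics/top0.png

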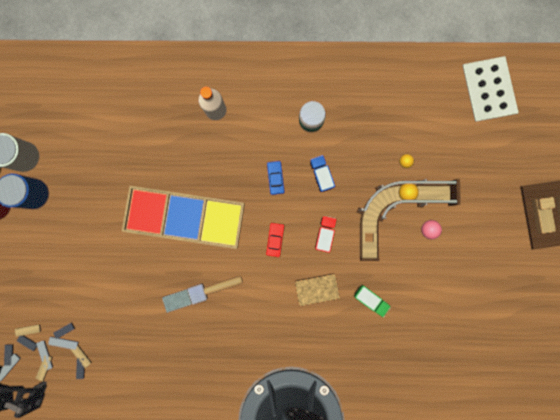

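View pics/side0.png

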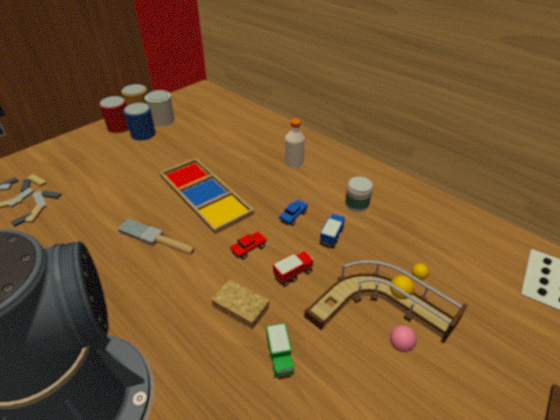

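Top view: red truck (326,235) with white roof, decoys are the red car (276,240) and the green truck (372,301). Blue truck is at (322,175), with the blue car at (276,178). Ball is at (409,192) in the run, with the small yellow one at (407,160) and the pink one at (431,229). Exit hole is at (369,238). Liners: red (147,212), blue (184,217), yellow (221,223).

```bash
python3 - <<'E'
from h import *
d=dict(np.load('pics/top0.npz')); P=cloud(d); px=d['pixels']; hsv=cv2.cvtColor(px,cv2.COLOR_RGB2HSV)
H,S,V=[hsv[...,i].astype(int) for i in range(3)]
def box(u0,u1,v0,v1):
    m=np.zeros(H.shape,bool); m[v0:v1,u0:u1]=1; return m
red=((H<8)|(H>172))&(S>150); blue=(abs(H-110)<15)&(S>120); yel=(abs(H-26)<6)&(S>190)&(V>150); white=(S<60)&(V>160)
def rep(n,m,z=None):
    p=P[m&(d['depth']>0)]; (c,wh,a)=cv2.minAreaRect((p[:,:2]*1000).astype(np.float32)); print(n,m.sum(),'med',np.median(p,0).round(4),'rect',np.round(c,1),np.round(wh,1),round(a,1),'zmax',np.percentile(p[:,2],95).round(3))
rep('Lred',red&box(120,170,180,245)); rep('Lblue',blue&box(160,205,185,245)); rep('Lyel',yel&box(195,245,190,250))
rep('tred roof',white&box(310,340,215,255)); rep('tred',(red|white)&box(310,340,210,256)&(P[...,2]>.03))
rep('tblue roof',white&box(305,340,150,195)); rep('tblue',(blue|white)&box(305,340,150,195)&(P[...,2]>.03))
rep('ball',yel&box(395,425,178,205)); rep('sball',yel&box(398,416,152,170)); rep('carR',red&box(262,290,220,260)); rep('carB',blue&box(262,290,155,198))
rep('tin',(P[...,2]>.06)&box(295,330,98,135))
for n,(u,v) in dict(hole=(369,238)).items(): print(n,P[v-6:v+7:3,u-6:u+7:3].round(3)[:,:,2],P[v,u])
# tray/run crops
a=cv2.resize(px[165:270,300:470],None,fx=4.5,fy=4.5,interpolation=cv2.INTER_CUBIC); cv2.imwrite('pics/c1.png',a[...,::-1])
E
```

```text
Lred 1295 med [0.5072 0.367  0.0063] rect [506.8 367.3] [86.  98.1] 81.9 zmax 0.009
Lblue 1201 med [0.4932 0.2726 0.0066] rect [493.5 272.5] [81.3 94.7] 82.3 zmax 0.01
  return _methods._mean(a, axis=axis, dtype=dtype,
  ret = um.true_divide(
Traceback (most recent call last):
IndexError: index -1 is out of bounds for axis 0 with size 0
```

```bash
python3 - <<'E'
from h import *
d=dict(np.load('pics/top0.npz')); P=cloud(d); px=d['pixels']; hsv=cv2.cvtColor(px,cv2.COLOR_RGB2HSV)
H,S,V=[hsv[...,i].astype(int) for i in range(3)]
print(hsv[222,221],hsv[192,409],hsv[160,407],hsv[242,326])
def box(u0,u1,v0,v1):
    m=np.zeros(H.shape,bool); m[v0:v1,u0:u1]=1; return m
red=((H<8)|(H>172))&(S>150); blue=(abs(H-110)<15)&(S>120); yel=(abs(H-25)<8)&(S>215)&(V>120); white=(S<70)&(V>150)
def rep(n,m,z=None):
    p=P[m&(d['depth']>0)]
    if len(p)<4: print(n,'none'); return
    (c,wh,a)=cv2.minAreaRect((p[:,:2]*1000).astype(np.float32)); print(n,m.sum(),'med',np.median(p,0).round(4),'rect',np.round(c,1),np.round(wh,1),round(a,1),'z95',np.percentile(p[:,2],95).round(3))
rep('Lyel',yel&box(195,245,190,250))
rep('tred roof',white&box(310,340,215,255)); rep('tred',(red|white)&box(310,340,210,256)&(P[...,2]>.03))
rep('tblue roof',white&box(305,340,150,195)); rep('tblue',(blue|white)&box(305,340,150,195)&(P[...,2]>.03))
rep('ball',yel&box(395,425,178,205)); rep('sball',yel&box(398,416,152,170)); rep('carR',red&box(262,290,220,260)); rep('carB',blue&box(262,290,155,198))
rep('tin',(P[...,2]>.06)&box(295,330,98,135))
print(P[226:251:3,360:380:3,2].round(3))
a=cv2.resize(px[165:270,300:470],None,fx=4.5,fy=4.5,interpolation=cv2.INTER_CUBIC); cv2.imwrite('pics/c1.png',a[...,::-1])
E
```

```text
[ 29 169 238] [ 28 183 237] [ 28 180 238] [ 63  10 228]
Lyel none
tred roof 260 med [ 0.4414 -0.0785  0.0465] rect [440.7 -78.3] [29.7 49.5] 76.5 z95 0.049
tred 416 med [ 0.4535 -0.0809  0.0447] rect [455.7 -81.2] [36.1 81.6] 78.3 z95 0.049
tblue roof 284 med [ 0.5912 -0.0759  0.0463] rect [604.5 -72.1] [81.6 33.1] 19.4 z95 0.049
tblue 419 med [ 0.5995 -0.0712  0.0451] rect [603.2 -71.5] [83.6 35.1] 19.4 z95 0.049
ball 38 med [ 0.5575 -0.2734  0.0536] rect [ 557.2 -276.9] [32.  35.6] 0.7 z95 0.06
sball 20 med [ 0.6316 -0.2755  0.0283] rect [ 634.8 -280. ] [25.4 23.5] 25.6 z95 0.032
carR 461 med [0.4391 0.0422 0.0264] rect [438.6  42.9] [35.3 82.6] 82.4 z95 0.039
carB 391 med [0.5917 0.0432 0.0275] rect [592.7  42.9] [78.1 32.9] 6.7 z95 0.04
tin 494 med [ 0.7423 -0.0449  0.0695] rect [742.5 -45.5] [57.3 57.5] 25.9 z95 0.073
[[ 0.011  0.013  0.014  0.011  0.017  0.015  0.023]
 [ 0.012  0.015  0.016  0.015  0.015  0.013  0.018]
 [ 0.013  0.013  0.012  0.013  0.014  0.016  0.023]
 [ 0.014  0.016  0.001  0.003  0.     0.014  0.021]
 [ 0.009  0.013  0.     0.     0.     0.014  0.021]
 [ 0.01   0.01   0.002 -0.001 -0.001  0.008  0.022]
 [ 0.014  0.012  0.013  0.017  0.012  0.018  0.022]
 [ 0.01   0.013  0.014  0.014  0.01   0.014  0.019]
 [ 0.008  0.013  0.018  0.016  0.016  0.011  0.018]]
```

View pics/c1.png

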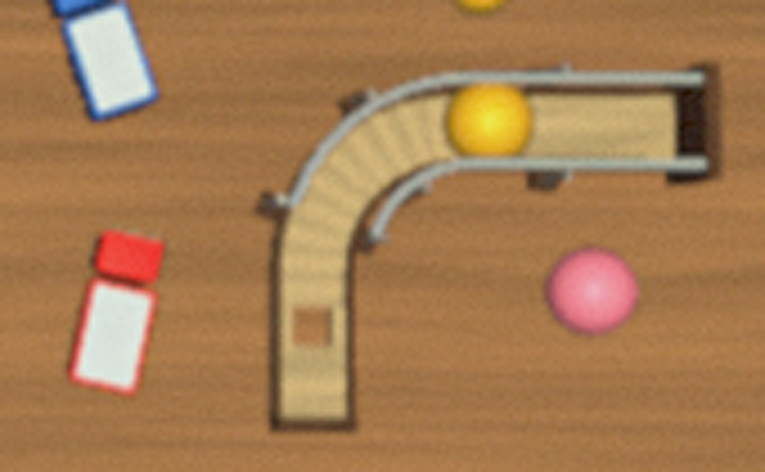

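```bash
cat >> h.py <<'E'
def ray(d,u,v,z,T=None):
    M=np.linalg.inv(d['camera_from_world']) if T is None else T
    g=M[:3,:3]@np.array([(u-d['cx'])/d['fx'],(v-d['cy'])/d['fy'],1]); o=M[:3,3]
    return o+g*(z-o[2])/g[2]
def down(a): return (R.from_euler('z',a)*R.from_euler('x',np.pi)).as_quat()
def best(p,a):  # of the two equal grasps the one with joint 6 nearer its middle
    c=[(abs(q[5]),k,q) for k in (a,a+np.pi) if (q:=r.inverse_kinematics(p,down(k))) is not None]
    c.sort(key=lambda t:t[0]); return c[0][1]
E
python3 - <<'E'
from h import *
d=dict(np.load('pics/top0.npz'));C=lambda x,y:(300+x/4.5-.4,165+y/4.5-.4)
print('hole',ray(d,*C(312,327),.014)) 
for p in [(460,77),(580,77),(700,77),(480,161),(590,162),(700,164)]: print('wire',p,ray(d,*C(*p),.054).round(4))
print('ball',ray(d,*C(490,122),.038))
for p in [(274,260),(272,420),(352,260),(352,420)]: print('curb',p,ray(d,*C(*p),.020).round(4))
# yellow liner
px=d['pixels']; hsv=cv2.cvtColor(px,cv2.COLOR_RGB2HSV); m=np.zeros(px.shape[:2],bool); m[190:250,195:245]=1
m&=(abs(hsv[...,0].astype(int)-29)<4)&(hsv[...,1]>140)&(hsv[...,2]>190)
p=cloud(d)[m]; print('Lyel',cv2.minAreaRect((p[:,:2]*1000).astype(np.float32)))
for n,p,a in [('rt',(.456,-.081,.2),-.204),('bt',(.6035,-.0715,.2),.339),('Lr',(.507,.367,.2),-.141),('Ly',(.48,.178,.2),-.141),('p0',(.557,-.325,.2),0),('p1',(.48,-.183,.2),np.pi/2)]:
    k=best(p,a); print(n,round(k,2),[None if (q:=r.inverse_kinematics(p,down(x))) is None else round(q[5],2) for x in (a,a+np.pi)])
E
```

```text
hole [ 0.44648858 -0.18994744  0.014     ]
wire (460, 77) [ 0.5803 -0.2618  0.054 ]
wire (580, 77) [ 0.5807 -0.3255  0.054 ]
wire (700, 77) [ 0.5812 -0.3892  0.054 ]
wire (480, 161) [ 0.5354 -0.2719  0.054 ]
wire (590, 162) [ 0.5353 -0.3302  0.054 ]
wire (700, 164) [ 0.5347 -0.3884  0.054 ]
ball [ 0.55792271 -0.28194494  0.038     ]
curb (274, 260) [ 0.4829 -0.1682  0.02  ]
curb (272, 420) [ 0.3958 -0.1668  0.02  ]
curb (352, 260) [ 0.4833 -0.2108  0.02  ]
curb (352, 420) [ 0.3962 -0.2103  0.02  ]
Lyel ((471.855224609375, 117.4200210571289), (208.79803466796875, 99.6215591430664), 81.8317642211914)
rt -0.2 [np.float64(1.5), np.float64(-1.64)]
bt 0.34 [np.float64(1.04), np.float64(-2.1)]
Lr 3.0 [np.float64(2.26), np.float64(-0.88)]
Ly 3.0 [np.float64(1.98), np.float64(-1.17)]
p0 0 [np.float64(0.97), np.float64(-2.17)]
p1 1.57 [np.float64(-0.45), np.float64(2.69)]
```

```bash
python3 - <<'E'
from h import *
r.move_to([.456,-.081,.22],down(-.204)); r.set_gripper(1.0,40)
p=r.current_tool_pos();q=r.current_ee_rot(); d=snap('wrist','w1')
T=np.eye(4);T[:3,:3]=R.from_quat(q).as_matrix();T[:3,3]=p; T=T@d['mount']
np.save('pics/w1T.npy',T)
P=cloud(d,T); hsv=cv2.cvtColor(d['pixels'],cv2.COLOR_RGB2HSV).astype(int)
near=(np.hypot(P[...,0]-.456,P[...,1]+.081)<.06)&(d['depth']>0)&(P[...,2]<.06)
for z in(.035,.043):
    m=near&(P[...,2]>z); print(z,m.sum(),cv2.minAreaRect((P[m][:,:2]*1000).astype(np.float32)),np.median(P[m],0))
print(r.current_t(),d['mount'].round(3).tolist())
E
```

```text
0.035 2678 ((455.5001220703125, -79.25421142578125), (35.488319396972656, 84.9027328491211), 77.64755249023438) [ 0.45547023 -0.07906393  0.04555359]
0.043 1830 ((441.465087890625, -76.14945983886719), (35.271461486816406, 56.317054748535156), 77.32710266113281) [ 0.44300199 -0.07614256  0.04603341]
2.7417 [[-0.002, -0.96, -0.281, 0.071], [1.0, -0.002, -0.002, -0.0], [0.001, -0.281, 0.96, -0.12], [0.0, 0.0, 0.0, 1.0]]
```

View pics/w1.png

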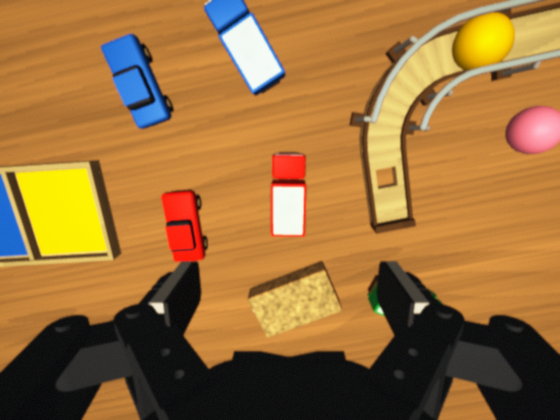

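The wrist view confirms the red truck at (289,195), with its white box roof and low cab. It also shows the hole at (386,177), the ball at (484,41) and the blue truck at (243,45). I'll refine from this view and place the red truck.

```bash
cat >> h.py <<'E'
def carry(c,yaw,dst,dyaw,dz=.007,zg=.030,op=.75,rel=.68,n=''):
    """grip at c (x,y) across yaw, set down at dst; the truck's ground rises by dz"""
    q=down(yaw); r.move_to([*c,.16],q); r.set_gripper(op); r.move_linear([*c,zg],vel=.12)
    r.set_gripper(0,40); print(n,'opening',r.current_opening(),'F',r.current_finger_force())
    r.move_linear([*c,.17],vel=.15); print('held',r.current_opening())
    r.move_to([*dst,.17],down(dyaw)); r.move_linear([*dst,zg+dz+.002],vel=.1)
    r.set_gripper(rel); r.move_linear([*dst,.2],vel=.15); print('t',r.current_t())
E
python3 - <<'E'
from h import *
d=dict(np.load('pics/w1.npz'));T=np.load('pics/w1T.npy')
print('hole',ray(d,386,177,.014,T),'ball',ray(d,484,41,.038,T))
P=cloud(d,T); 
near=(np.hypot(P[...,0]-.603,P[...,1]+.072)<.06)&(d['depth']>0)&(P[...,2]<.06)
for z in(.035,.043):
    m=near&(P[...,2]>z); print(z,m.sum(),cv2.minAreaRect((P[m][:,:2]*1000).astype(np.float32)))
print('yellow right edge',[ray(d,u,v,.018,T).round(3) for u,v in((97,163),(114,258))])
carry((.4553,-.0793),-.218,(.507,.367),-.141,n='red')
snap('top','t1')
E
```

```text
hole [ 0.44872654 -0.18721824  0.014     ] ball [ 0.55955195 -0.28081708  0.038     ]
0.035 3822 ((604.1851196289062, -69.33029174804688), (85.55563354492188, 36.10816955566406), 19.22365951538086)
0.043 2800 ((590.253173828125, -74.15353393554688), (56.102760314941406, 35.936973571777344), 19.2857723236084)
yellow right edge [array([0.528, 0.115, 0.018]), array([0.419, 0.138, 0.018])]
red opening 0.41846907106287357 F 41.06218039916712
held 0.41821423957474824
t 10.8
```

```bash
python3 - <<'E'
from h import *
carry((.6037,-.0703),.336,(.4935,.2725),-.141,n='blue')
h=np.array([.448,-.1880])
r.move_to([.5585,-.325,.2],down(0)); r.set_gripper(0)
p=r.current_tool_pos();q=r.current_ee_rot(); d=snap('wrist','w2')
T=np.eye(4);T[:3,:3]=R.from_quat(q).as_matrix();T[:3,3]=p; T=T@d['mount']; np.save('pics/w2T.npy',T)
a=snap('top','t2')['pixels'][140:275,110:350]; cv2.imwrite('pics/c2.png',cv2.resize(a,None,fx=3,fy=3)[...,::-1])
print(r.current_tool_pos(),r.current_opening())
E
```

```text
blue opening 0.41680200931169653 F 40.647161859087646
held 0.4204692655369317
t 19.7917
[ 0.55852205 -0.32502567  0.20000182] 0.0014740673881055235
```

View pics/w2.png

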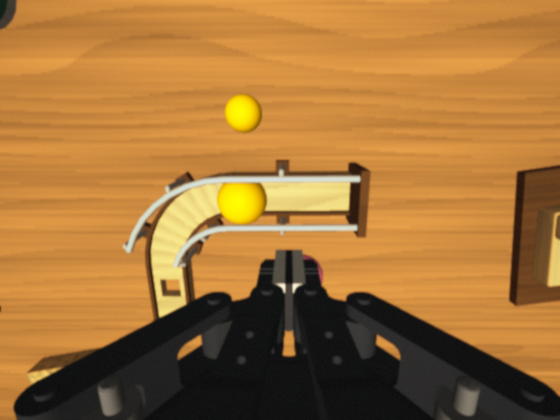

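View pics/c2.png

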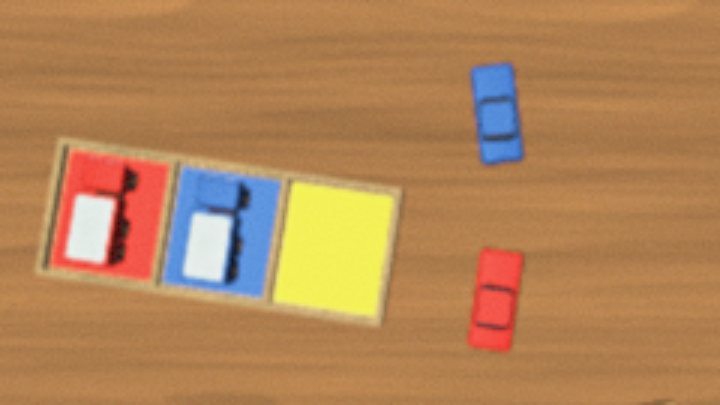

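Both trucks stand upright in their bays (crop (90,228) and (210,243)), and the cars haven't moved. In the wrist view the ball is at (242,201), with the straight wires at rows 179 and 228.

```bash
cat > push.py <<'E'
from h import *
def path(hx,hy,s):  # s = distance before the hole along the centre line -> point, tangent angle
    A=80*np.pi/2
    if s<=30: return np.array([hx+s/1e3,hy]),np.pi
    if s<=30+A:
        t=(s-30)/80; return np.array([hx+.03+.08*np.sin(t),hy-.08+.08*np.cos(t)]),np.pi-t
    return np.array([hx+.11,hy-.08-(s-30-A)/1e3]),np.pi/2
E
python3 - <<'E'
from push import *
d=dict(np.load('pics/w2.npz'));T=np.load('pics/w2T.npy')
print([ray(d,u,v,.054,T).round(4).tolist() for u,v in((240,179),(340,179),(240,227.5),(340,228))],'hole',ray(d,170.5,287.5,.014,T),'ball',ray(d,242,201,.038,T))
for s in range(0,240,24):
    p,t=path(.4485,-.188,s); q=r.inverse_kinematics([*p,.06],down(t-np.pi/2)); print(s,p.round(3),None if q is None else np.round(q,2))
E
```

```text
[[0.5818, -0.2804, 0.054], [0.5817, -0.3701, 0.054], [0.5358, -0.2782, 0.054], [0.5351, -0.3723, 0.054]] hole [ 0.44870007 -0.18783967  0.014     ] ball [ 0.55737195 -0.27868922  0.038     ]
0 [ 0.448 -0.188] [-0.49  0.54  1.95 -0.    0.65 -0.49]
24 [ 0.473 -0.188] [-0.47  0.57  1.89 -0.    0.68 -0.47]
48 [ 0.496 -0.19 ] [-0.45  0.6   1.83 -0.    0.71 -0.23]
72 [ 0.519 -0.199] [-0.45  0.63  1.77 -0.    0.74  0.08]
96 [ 0.537 -0.214] [-0.46  0.66  1.71 -0.    0.78  0.37]
120 [ 0.551 -0.234] [-0.48  0.69  1.65 -0.    0.81  0.65]
144 [ 0.558 -0.256] [-0.51  0.71  1.61 -0.    0.83  0.92]
168 [ 0.558 -0.28 ] [-0.54  0.72  1.57 -0.    0.85  1.03]
192 [ 0.558 -0.304] [-0.57  0.74  1.54 -0.    0.86  1.  ]
216 [ 0.558 -0.328] [-0.6   0.76  1.5  -0.    0.88  0.97]
```

```bash
python3 - <<'E'
from push import *
hx,hy=.4485,-.188
p,t=path(hx,hy,217); r.move_linear([*p,.1],down(t-np.pi/2)); r.move_linear([*p,.052],vel=.08)
print(r.current_contact_force().round(1) if hasattr(r.current_contact_force(),'round') else r.current_contact_force())
S=[185,165,150]+list(range(138,30,-12))+[38]
for s in S:
    p,t=path(hx,hy,s); r.move_linear([*p,.052],down(t-np.pi/2),vel=.04); print(s,np.round(r.current_contact_force(),1))
snap('top','t3'); d=snap('side','s3'); print(r.current_t())
a=d['pixels'][220:360,280:480]; cv2.imwrite('pics/c3.png',cv2.resize(a,None,fx=3.5,fy=3.5)[...,::-1])
E
```

```text
[ 0.8  0.1 -0.1]
185 [-0.2 -0.7  0.3]
165 [ 0.3  0.2 -0.6]
150 [ 0.1  0.4 -0.3]
138 [0.1 0.9 0. ]
126 [-0.6 -0.4  0.1]
114 [ 0.4 -1.1  1.5]
102 [ 0.7 -1.2  1.6]
90 [-0.5 -0.4  0.4]
78 [-0.3  0.4 -1.1]
66 [-0.8 -0.3  0.6]
54 [-0.1  0.8 -0.4]
42 [-0.6 -0.3  0.3]
38 [ 0.8  0.7 -0.4]
30.7167
```

View pics/c3.png

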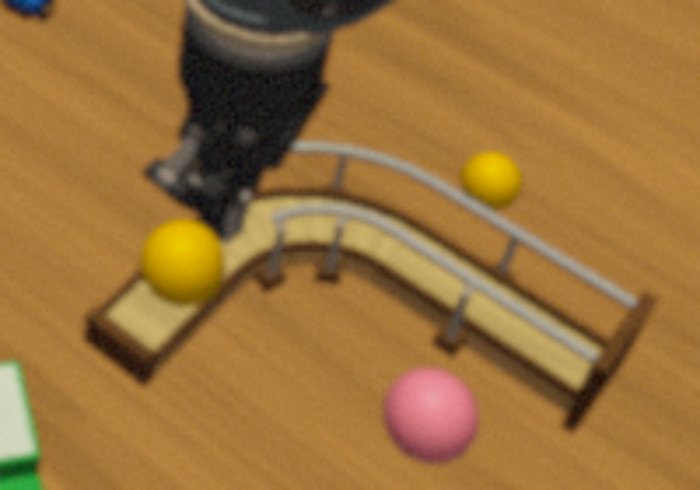

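The ball (crop (182,261)) sits at the hole. I'll retreat and measure it from above.

```bash
python3 - <<'E'
from push import *
hx,hy=.4485,-.188
p,t=path(hx,hy,46); r.move_linear([*p,.052],vel=.08); r.move_linear([*p,.2],vel=.2)
r.move_to([hx,hy,.2],down(0)); r.set_gripper(.95,25)
p=r.current_tool_pos();q=r.current_ee_rot(); d=snap('wrist','w4')
T=np.eye(4);T[:3,:3]=R.from_quat(q).as_matrix();T[:3,3]=p; T=T@d['mount']
P=cloud(d,T); m=(np.hypot(P[...,0]-hx,P[...,1]-hy)<.06)&(P[...,2]>.03)&(P[...,2]<.09)&(d['depth']>0)
X=P[m]; from scipy.optimize import least_squares
f=least_squares(lambda c:np.linalg.norm(X-c,axis=1)-.024,[hx,hy,.035],loss='soft_l1',f_scale=.001); print('ball',f.x.round(4),m.sum(),X[:,2].max(),r.current_t())
E
```

```text
ball [ 0.4484 -0.1879  0.0349] 1954 0.06086612657226348 33.95
```

```bash
python3 - <<'E'
from h import *
c=[.4484,-.1879]
r.move_linear([*c,.042],vel=.1); r.set_gripper(0,25); print(r.current_opening(),r.current_finger_force())
r.move_linear([*c,.18],vel=.12); print('held',r.current_opening())
r.move_to([.4805,.177,.18],down(-.141)); r.move_linear([.4805,.177,.041],vel=.08)
r.set_gripper(.68); r.sleep(.5); r.move_linear([.4805,.177,.2],vel=.15)
r.move_to([.4,-.05,.3],down(0)); r.sleep(1)
d=snap('top','t5'); P=cloud(d); b=np.array([(.507,.367),(.4935,.2725),(.4805,.177)])
for n,c in zip('RBY',b):
    m=(np.hypot(P[...,0]-c[0],P[...,1]-c[1])<.055)&(P[...,2]>.04)&(P[...,2]<.1); print(n,cv2.minAreaRect((P[m][:,:2]*1000).astype(np.float32)),np.percentile(P[m][:,2],[50,97]).round(3))
print(r.current_t())
a=d['pixels'][90:275,110:350]; cv2.imwrite('pics/c5.png',cv2.resize(a,None,fx=3,fy=3)[...,::-1])
E
```

```text
0.5476641802922351 25.064363479614258
held 0.5427779809633038
R ((508.2528076171875, 365.09686279296875), (37.3167839050293, 84.56119537353516), 81.37210083007812) [0.051 0.055]
B ((494.4320068359375, 270.84063720703125), (37.18959426879883, 84.34124755859375), 82.32981872558594) [0.052 0.056]
Y ((481.4579162597656, 174.14047241210938), (41.364341735839844, 41.25547790527344), 1.640390396118164) [0.049 0.056]
44.7
```

View pics/c5.png

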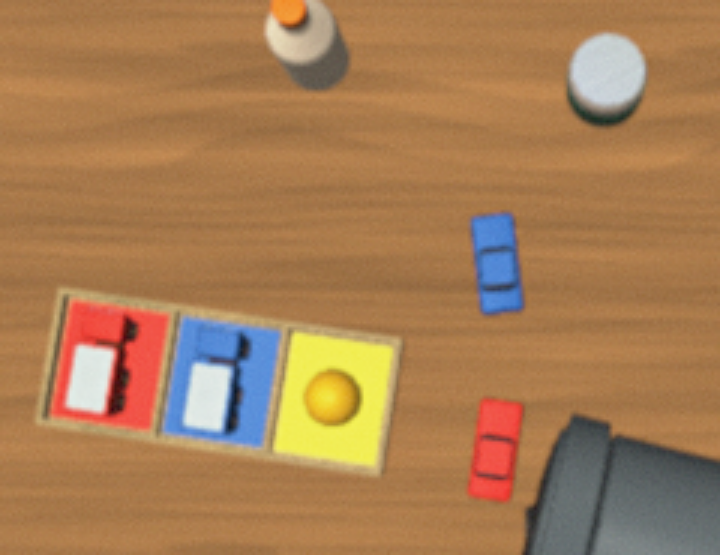

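All three toys are in their own bays: roof tops measure about 53 mm and the ball top about 55 mm. The cars and tin haven't moved.

```bash
python3 -c "
from h import *
print(r.hand_in(),r.current_t())"
```

```text
the job is handed in; nothing more can be done
the job is handed in; nothing more can be done
```

The job is handed in: both trucks stand upright in the bays of their colour, the ball dropped into the exit hole and now lies in the yellow bay, and the cars and tin showed no movement in the last picture, about 45 s in; the hand-in call gave no verdict.

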